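# Gap a service flap with a spacer and hold it flush for screwing up

### The job

The sprung flap in the grey panel hangs off-centre because its hinge screws are still loose. Take the thin spacer from the wooden stand, slide it all the way down into whichever of the two side gaps is wide enough for it and let go of it, then push the flap sideways up against the spacer so that both side gaps are even. Finally press the flap down against its spring until it is flush with the panel and finish while still holding it pressed down, so that a workmate can tighten the screws; leave the thick spacer and the other things alone.

Things in the scene. Friction and masses are not known exactly. Their poses are not given: they have to be found in the camera images.
- van_panel: Grey sandwich panel section, level on two wooden bearers, fixed to the bench, 265 x 280 mm, top face 52 mm above the bench. Origin on the bench under the centre of its flap opening (x -80 to +82 mm, y -66 to +66 mm); x points to the hinge end, away from the robot, y to the left along the hinge pin, z up. Its top is plain for 74 mm outside each side edge.
- left_edge (a point): Middle of the opening's left (+y) side edge, on the panel's top face, 66 mm left of the opening's centre. Between this edge and the flap is the left side gap, 20 mm deep: at its bottom a metal ledge, 32 mm above the bench, carries the foot of a spacer.
- right_edge (a point): The same on the right (-y) side, with the right side gap.
- hinge_pin (a point): Middle of the flap's surface hinge, 78 mm from the opening's centre. The hinge is 104 mm long along the panel's y and stands 9 mm proud of the panel's top from 28 mm before to 34 mm behind this point; its two screws are loose in slots.
- flap_mid (a point): Centre of the top face of the flap, a rigid grey plate 150 (x) x 120 (y) x 14 mm with its free edge toward the robot. The loose hinge lets it shift along the panel's y, 6 mm either side of centre; it stays where left (about 2.5 N to move). At the start it is 3 to 5 mm off-centre: one side gap is 9 to 11 mm wide, the other 1 to 3 mm. Centred (panel y = 0), both are 6 mm.
- flap_lip (a point): On the flap's top, 70 mm from flap_mid and 148 mm from the hinge pin, 5 mm from the middle of the free edge: the end to press down. At rest it is sprung up about 20 mm above the panel's top; there the flap's side edges stand clear of the panel and can be pushed sideways.
- flap (a joint): Angle of the flap in rad: 0 is flush with the panel, against its rigid stop; the spring lifts it to 0.14. At the free edge the spring and weight take about 3 to 4 N to press it fully down; it rises again when let go.
- thin_spacer_centre (a point): Centre (half-way up) of the thin white plastic spacer, upright in the stand, 65 mm tall, 40 g. x along its width, y across its thickness. Lower 40 mm: a blade 6 mm thick, 36 mm wide with a blunt foot; upper 25 mm: a grip 12 mm thick, 40 mm wide, its middle 20 mm above this centre. It enters a side gap with its width along the gap (along panel x); fully down, this centre is 64.5 mm above the bench.
- spacer_foot (a point): Middle of the underside of the thin spacer, 32.5 mm below its centre.
- thick_spacer_centre (a point): Centre of the other white spacer, same shape and height, but with a 12 mm blade and an 18 mm grip; it stays in the stand.
- spacer_stand: Wooden block fixed to the bench, 66 x 150 x 40 mm; origin under its centre, y along its length. Its slots run along its x, 22 mm deep: the thin spacer's at y = +37 mm, the thick one's at y = -37 mm.
- primer_tin: Red-labelled round tin, 78 mm across and 78 mm high, standing by. Origin at its underside.
- fuel_cap: Black round cap, 68 mm across, 33 mm high, lying by. Origin at its underside.
- screwdriver_amber: Screwdriver with an amber handle, 165 mm long, lying by. Origin at its underside.
Mind the look-alikes: they are no part of the job. Leave any blue or purple look-alike of the part that bears thin_spacer_centre alone.

How it is judged:
On the way:
1. the thin spacer stands all the way down in the wide side gap, let go of, with the flap still off-centre away from it (z of spacer_foot in the frame of van_panel between 0.028 and 0.036 m and x of spacer_foot in the frame of van_panel between -0.07 and 0.07 m and angle between the y axis of thin_spacer_centre and the y axis of van_panel, either way round below 0.35 rad and ((y of spacer_foot in the frame of van_panel between 0.0565 and 0.066 m and y of flap_mid in the frame of van_panel below -0.002 m) or (y of spacer_foot in the frame of van_panel between -0.066 and -0.0565 m and y of flap_mid in the frame of van_panel above 0.002 m)) and contact force between the fingers and thin_spacer below 0.3 N), for 0.2 s.
At the end, for the whole second after the job is handed in: The thin spacer stands fully down (foot within 4 mm of the ledge), upright within 0.15 rad, in a side gap and free of the fingers; the flap is centred within 1.5 mm, flush (flap angle under 0.012 rad) and the fingers press on it with at least 2 N, held through the last second (z of spacer_foot in the frame of van_panel between 0.028 and 0.036 m and x of spacer_foot in the frame of van_panel between -0.07 and 0.07 m and angle between the y axis of thin_spacer_centre and the y axis of van_panel, either way round below 0.35 rad and (y of spacer_foot in the frame of van_panel between 0.0605 and 0.0655 m or y of spacer_foot in the frame of van_panel between -0.0655 and -0.0605 m) and angle between thin_spacer_centre's own z axis and vertical below 0.15 rad and y of flap_mid in the frame of van_panel between -0.0015 and 0.0015 m and value of joint flap below 0.012 rad and contact force between the fingers and flap above 2 N and contact force between the fingers and thin_spacer below 0.3 N); the arm keeps its last pose, push and grip.
It fails at once if the thick spacer is disturbed (distance of thick_spacer_centre from where it was at the start of the episode above 0.012 m).
It fails at once if the primer tin is disturbed (distance of primer_tin from where it was at the start of the episode above 0.03 m).
It fails at once if the fuel cap is disturbed (distance of fuel_cap from where it was at the start of the episode above 0.03 m).
It fails at once if the screwdriver is disturbed (distance of screwdriver_amber from where it was at the start of the episode above 0.03 m).
It also fails if it takes over 51 s, if anything falls off the work surface, if the arm or the gripper's body presses on something with over 40 N, if the wrist force passes 120 N, or if a joint passes its speed limit or range.

### The arm

A 6-joint arm with a two-finger parallel gripper is mounted at the origin on a cart in front of the work surface, level with it; the furniture and walls round the work are solid. World frame = base frame: x ahead of the robot, y to its left, z up, the work surface at z = 0. Lengths are in m, angles in rad, forces in N, time in s.
With the tool pointing down it reaches from about 0.275 to 0.975 m from the base axis. Payload 8.4 kg.
Tool frame: the origin (TCP) lies at the very end of the fingers, on their centre line; the grasp point (between the pads) lies 19 mm behind it (manip.grasp_offset is the distance from the TCP to the grasp point, in m); z points along the fingers, y is the line along which they close (so a half turn about z gives the same grasp; the last joint's range is limited). The gripper opens to 92 mm and grips with 3 to 60 N. Pads are 20 mm wide; open, the fingers measure 128 mm over their backs; the gripper's body (75 mm by 189 mm) begins 69 mm behind the grasp point.
Start: joints at [1.324, 0.353, 1.633, -0, 1.155, -0.002], TCP at [0.151, 0.606, 0.215] pointing down, gripper open.
Joint ranges: [-2.63, 2.63], [-0.92, 2.1], [0.06, 2.66], [-1.3, 4.44], [0, 2.69], [-3.02, 3.02]. Speed limits (rad/s): [2.22, 2.22, 2.79, 3.14, 3.14, 3.14].

### API

Orientations are given as a rotation vector (axis times angle).
In Python, from rig import readout, cams, job, manip gives the robot as it stands.
- The arm moves only by the tool play_rows, never from a script. Its arguments are lists of equal length, an entry for each row: "xyz": the shift along the world's x, y, z in mm, a list of three; "spin": the turn about the world's z in rad. A call has 1 to 5 rows; each row shifts and turns the commanded pose from where the row before left it; what a row does not reach is not made up. A row lasts 1/8 s, in which the tool goes at most 62.5 mm and 10.7 degrees, less where a joint would pass 70% of its speed; a pose out of reach is approached as far as the arm can. A call is refused whole if a number of a shift passes 62.5 or a number of a turn 0.188, either way. A call with a gripper value outside its range is refused whole. "claw" is the finger opening in mm, from 0 to 91.9, set as the call begins (left out, the last holds). The fingers move at their own pace and stop on an object; "squeeze" is the grip in N (left out, the last holds). Time passes only in rows, so rows that do not move let the fingers close. It gives the time, the measured TCP pose, the force, the opening and the grip force at its end, in the units of the state.
- readout.sense(): the state, without advancing time (a new reading comes with each control period).
- cams.capture(name): name is "scene" or "top" or "wrist"; returns a dict with "img" (480x640x3 uint8, blue, green, red), "fx", "fy", "cx", "cy" (pixels), "camera_from_world" (4x4, takes a point from world to camera coordinates); the wrist camera has in their place "tool_from_camera" (4x4, takes a point from camera to tool coordinates, whose origin is the TCP and whose axes are the flange's). Camera axes: x right, y up, looking along -z (the intrinsics and any distortion apply to the point x, -y, -z); pixel columns grow to the right and rows downward; lengths in m; the calibration is good to about 2 mm. A picture is of the moment at which its call begins: read the wrist's pose just before it. There is no depth.
- job.finish_job(): hands the job in; it is judged then, once.
The state is a dict: "clock": time; "joint_pos": joint angles; "dq": joint speeds; "joint_efforts": joint torques, N m; "position": TCP position; "tool_rot": TCP orientation; "contact_force": force on the tool from outside, world axes, zero at the start; "wrist_torque": the same for the moment, N m; "finger_gap": finger opening in m; "finger_force": force on a finger pad.
Only numpy, scipy, OpenCV 4.12 (cv2) and the standard library are available. Lean on these libraries where they do the work, as an engineer would, in place of code of your own. Each camera call takes 0.05 s, during which the arm holds its last target. There are 200 camera calls.

## Working session

There is one attempt and no reset: what is moved stays moved. The work goes in short steps, Python scripts to look and compute and a tool call to move; the robot and the scene stay as the last step left them, time stands still between calls to the robot, and variables do not carry over. Pictures are saved under pics/ and viewed, at most 12 in all, crops included, and the job is handed in when it is done.

Besides the shell and the picture viewer there is one more tool, called after "Emit:" by a JSON object that holds its "fn" and its "kwargs", one argument or row to a line. play_rows: Moves the arm, as the interface text tells. Its arguments: {"type":"object","properties":{"xyz":{"type":"array"},"spin":{"type":"array"},"claw":{"type":"number"},"squeeze":{"type":"number"}},"required":["xyz","spin"]}

```bash
mkdir -p pics; cat > h.py <<'E'
import numpy as np, cv2
from rig import readout, cams, job, manip
from scipy.spatial.transform import Rotation as R
def shot(n,f):
    s=readout.sense(); c=cams.capture(n); cv2.imwrite('pics/'+f+'.png',c['img'])
    if 'camera_from_world' in c: T=np.linalg.inv(c['camera_from_world'])
    else:
        W=np.eye(4); W[:3,:3]=R.from_rotvec(s['tool_rot']).as_matrix(); W[:3,3]=s['position']
        T=W@c['tool_from_camera']
    d={k:c[k] for k in('fx','fy','cx','cy')}; np.savez('pics/'+f+'.npz',T=T,**d)
    print({k:v for k,v in c.items() if k not in('img','camera_from_world','tool_from_camera')}); return c
def ray(f,u,v):
    d=np.load('pics/'+f+'.npz'); T=d['T']
    r=T[:3,:3]@np.array([(u-d['cx'])/d['fx'],-(v-d['cy'])/d['fy'],-1]); return T[:3,3],r
def onz(f,u,v,z):
    o,r=ray(f,u,v); return o+r*(z-o[2])/r[2]
def proj(f,p):
    d=np.load('pics/'+f+'.npz'); q=np.linalg.inv(d['T'])@np.append(p,1)
    return d['cx']+d['fx']*q[0]/-q[2], d['cy']-d['fy']*q[1]/-q[2]
E
python3 -c "
from h import *
print(readout.sense())
for n in('top','scene'): shot(n,n+'0')
a=cv2.imread('pics/top0.png');print(np.load('pics/top0.npz')['T'],np.load('pics/scene0.npz')['T'])"
```

```text
{'clock': 0.0, 'joint_pos': array([ 1.32358916e+00,  3.53618135e-01,  1.63412713e+00, -4.37215811e-05,
        1.15524008e+00, -2.38849314e-03]), 'dq': array([-0.00069268,  0.00071675, -0.00023436, -0.00078814, -0.00043002,
       -0.00151236]), 'joint_efforts': array([-1.40471289e-03, -5.93832743e+01, -3.34209502e+01,  6.96865423e-02,
        2.33743899e-02, -8.73379850e-05]), 'position': array([0.15137063, 0.60586985, 0.21388546]), 'tool_rot': array([-3.83556639e-01, -3.11795511e+00,  2.17834703e-03]), 'contact_force': array([-0.04181943,  0.21010813, -0.36649098]), 'wrist_torque': array([ 0.0528471 , -0.01614589,  0.02261823]), 'finger_force': 0.0, 'finger_gap': 0.09187892739461688}
{'fx': 536.7737088623564, 'fy': 536.7737088623564, 'cx': 314.906212587035, 'cy': 227.9855168487627}
{'fx': 495.1334514370187, 'fy': 495.1334514370187, 'cx': 321.06718204193794, 'cy': 241.9397791586698}
[[-0.02536021  0.99051412 -0.13505052  0.36063545]
 [-0.9994196  -0.0281949  -0.01911844  0.02494908]
 [-0.02274482  0.13448729  0.99065425  1.6398857 ]
 [ 0.          0.          0.          1.        ]] [[ 0.67136383  0.35469702 -0.65073853 -0.13535991]
 [-0.74096191  0.33982045 -0.57922147 -0.59955667]
 [ 0.01568614  0.87104081  0.49096014  0.63890363]
 [ 0.          0.          0.          1.        ]]
```

View pics/top0.png

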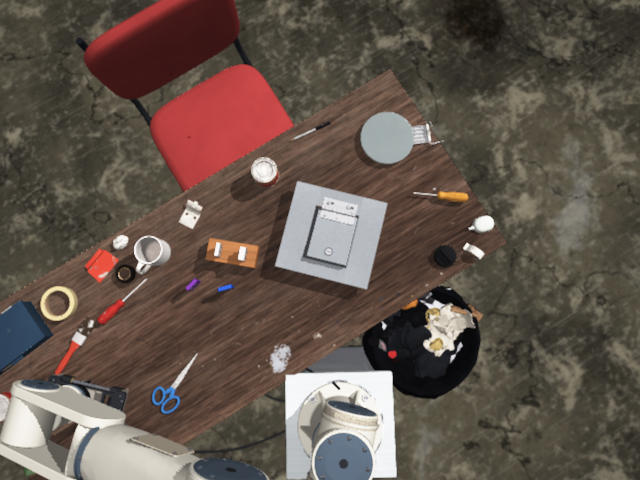

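View pics/scene0.png

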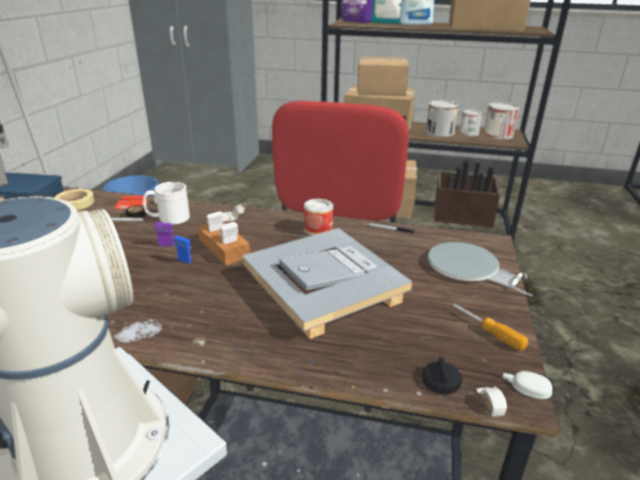

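Candidates for the thin spacer: white at top (218,249), white at top (242,254), blue look-alike (225,288), purple look-alike (192,285), and odd white items at (190,212) and (473,250). The two white ones in the wooden stand (232,252) fit the description, and the thinner one is mine. The panel is at (333,235) with its hinge away from the robot. Next is a close crop to check thickness.

```bash
python3 -c "
from h import *
a=cv2.imread('pics/top0.png')[170:300,180:400]; b=cv2.imread('pics/scene0.png')[195:270,185:285]
a=cv2.resize(a,(760,449),interpolation=2); b=cv2.resize(b,(200,150),interpolation=2)
a[:150,560:]=b
cv2.imwrite('pics/c1.png',a)
for u,v,z in((218,249,.08),(242,254,.08),(333,235,.052),(328,252,.06)): print(onz('top0',u,v,z))
im=cv2.imread('pics/top0.png').astype(int)
m=((im.min(2)>150)).astype(np.uint8)[235:270,200:265]
n,l,s,c=cv2.connectedComponentsWithStats(m)
for i in range(1,n):
  ys,xs=np.where(l==i); print(s[i],c[i]+[200,235],cv2.minAreaRect(np.c_[xs,ys].astype(np.float32)))
"
```

```text
[0.51924952 0.34052693 0.08      ]
[0.50263006 0.27009914 0.08      ]
[0.55449181 0.0022431  0.052     ]
[0.50340722 0.01861275 0.06      ]
[14  7  7 14 67] [216.89552239 248.65671642] ((16.865385055541992, 13.673077583312988), (4.706787109375, 13.532013893127441), 11.309932708740234)
[38 11  8 15 96] [241.625 253.125] ((41.69230651855469, 18.038461685180664), (6.864065170288086, 13.924245834350586), 11.309932708740234)
```

View pics/c1.png

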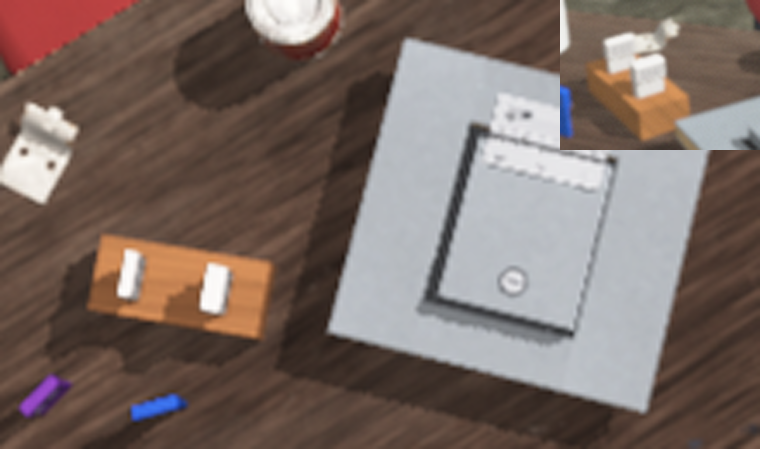

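The left white spacer, top (218,249), is the thinner one. The wide dark gap is on the flap's left (+y) side, and the right gap is only a thin line. I'll move above the stand for a wrist view.

Emit:
{"fn": "play_rows", "kwargs": {
  "xyz": [
    [40,-32,20],
    [40,-32,20],
    [40,-32,20],
    [40,-32,20],
    [40,-32,10]
  ],
  "spin": [0,0,0,0,0]
}}

```text
clock: 0.72
position: [0.3527, 0.4454, 0.3056]
tool_rot: [0.383, 3.118, 0.001]
contact_force: [0.2, 1.5, -0.6]
finger_gap: 0.0915
finger_force: 0.0
```

Emit:
{"fn": "play_rows", "kwargs": {
  "xyz": [
    [40,-32,0],
    [40,-32,0],
    [40,-32,0],
    [30,-32,0],
    [0,0,0]
  ],
  "spin": [0,0,0,0,0]
}}

```text
clock: 1.35
position: [0.503, 0.3162, 0.304]
tool_rot: [-0.389, -3.117, 0.002]
contact_force: [0.1, 0.6, 0.9]
finger_gap: 0.092
finger_force: 0.0
```

```bash
python3 -c "
from h import *
s=readout.sense();print(s['clock'],s['position'],s['tool_rot'],s['contact_force'],s['dq'])
shot('wrist','w1')
print(np.load('pics/w1.npz')['T'])"
```

```text
1.35 [0.50300497 0.31620102 0.30404448] [-3.88875201e-01 -3.11718354e+00  1.50247303e-03] [0.06420826 0.57737611 0.90646106] [ 0.05148729 -0.01005214  0.01147461  0.02400205  0.00212704  0.03507854]
{'fx': 380.97971410139996, 'fy': 380.97971410139996, 'cx': 321.49095547294297, 'cy': 241.8212506495409}
[[ 2.46398710e-01 -9.38909319e-01 -2.40285177e-01  4.35551062e-01]
 [ 9.69168548e-01  2.38716471e-01  6.10472993e-02  3.33582835e-01]
 [ 4.21513215e-05 -2.47918812e-01  9.68780812e-01  4.74996229e-01]
 [ 0.00000000e+00  0.00000000e+00  0.00000000e+00  1.00000000e+00]]
```

View pics/w1.png

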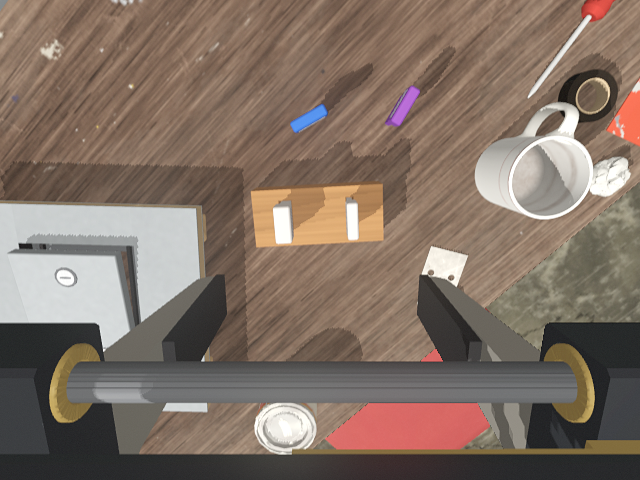

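Wrist view: thin spacer at (352,218), thick spacer at (283,223), stand at (318,215), and the flap at left with the wide dark gap at x≈130 on its +y side.

```bash
python3 -c "
from h import *
im=cv2.imread('pics/w1.png').astype(int)
hsv=cv2.cvtColor(im.astype(np.uint8),cv2.COLOR_BGR2HSV)
m=((hsv[...,2]>190)&(hsv[...,1]<50)).astype(np.uint8); 
w=np.zeros_like(m); w[188:252,262:372]=m[188:252,262:372]
n,l,s,c=cv2.connectedComponentsWithStats(w)
for i in range(1,n):
  if s[i][4]<60: continue
  ys,xs=np.where(l==i); r=cv2.minAreaRect(np.c_[xs,ys].astype(np.float32)); bx=cv2.boxPoints(r)
  P=np.array([onz('w1',u,v,.083) for u,v in bx]); print(s[i],r,'\n',P.mean(0)); 
  for k in (0,1): e=P[k+1]-P[k]; print(np.linalg.norm(e),np.degrees(np.arctan2(e[1],e[0])))
# stand
o=((hsv[...,0]>8)&(hsv[...,0]<22)&(hsv[...,1]>120)&(hsv[...,2]>110)).astype(np.uint8); q=np.zeros_like(o); q[170:260,240:395]=o[170:260,240:395]
q=cv2.morphologyEx(q,cv2.MORPH_OPEN,np.ones((5,5)));q=cv2.morphologyEx(q,cv2.MORPH_CLOSE,np.ones((25,25)))
c=max(cv2.findContours(q,0,2)[0],key=cv2.contourArea); bx=cv2.boxPoints(cv2.minAreaRect(c)); print(bx)
P=np.array([onz('w1',u,v,.04) for u,v in bx]); print(P,P.mean(0))
for k in range(4): e=P[(k+1)%4]-P[k]; print(np.linalg.norm(e),np.degrees(np.arctan2(e[1],e[0])))
b=cv2.resize(im.astype(np.uint8)[170:260,240:395],(775,450),interpolation=2)
cv2.imwrite('pics/c2.png',b)
"
```

```text
[346 203  13  37 409] ((352.1894226074219, 220.99346923828125), (36.25431823730469, 11.338088989257812), 88.02507019042969) 
 [0.51910377 0.34554696 0.083     ]
0.011727114592672894 77.72312502433168
0.038693061341373194 -10.971263561252714
[273 207  19  37 607] ((282.0310363769531, 224.87242126464844), (36.955238342285156, 16.526050567626953), 85.2363510131836) 
 [0.50499803 0.27319815 0.083     ]
0.017183644137324126 80.52728320986508
0.03951422274375948 -10.752767606585547
[[252.00002 181.99998]
 [382.      181.99998]
 [382.      239.99998]
 [252.      239.99998]]
[[0.4562342  0.24710255 0.04      ]
 [0.49252836 0.3898572  0.04      ]
 [0.55884896 0.37574871 0.04      ]
 [0.52114156 0.22743948 0.04      ]] [0.50718827 0.31003698 0.04      ]
0.14729615618254926 75.73526214678272
0.06780465554409335 -12.009598976983863
0.15302769780499248 -104.26511400953855
0.06782036112578325 163.1463132221706
```

View pics/c2.png

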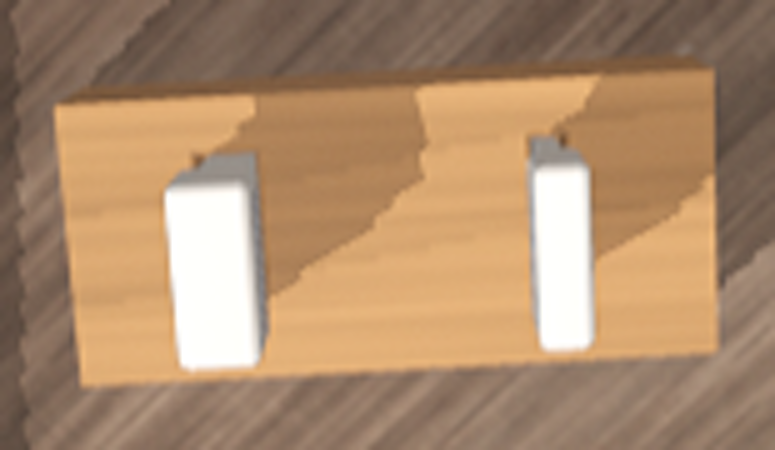

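Emit:
{"fn": "play_rows", "kwargs": {
  "xyz": [
    [16,28,-10],
    [0,0,-50],
    [0,0,-50],
    [0,0,-50],
    [0,0,0]
  ],
  "spin": [0.056,0,0,0,0],
  "claw": 44,
  "squeeze": 20
}}

```text
clock: 2.02
position: [0.5141, 0.3457, 0.1411]
tool_rot: [-0.294, -3.122, 0.007]
contact_force: [-0.4, -0.1, -0.0]
finger_gap: 0.0448
finger_force: 0.0
```

```bash
python3 -c "
from h import *
s=readout.sense();print(s['clock'],s['position'],s['tool_rot'])
shot('wrist','w2')
im=cv2.imread('pics/w2.png');hsv=cv2.cvtColor(im,cv2.COLOR_BGR2HSV)
m=((hsv[...,2]>190)&(hsv[...,1]<50)).astype(np.uint8)
u,v=map(int,proj('w2',[.519,.3455,.083])); print(u,v)
w=np.zeros_like(m);w[v-70:v+70,u-50:u+50]=m[v-70:v+70,u-50:u+50]
n,l,S,c=cv2.connectedComponentsWithStats(w)
for i in range(1,n):
  if S[i][4]<200: continue
  ys,xs=np.where(l==i); bx=cv2.boxPoints(cv2.minAreaRect(np.c_[xs,ys].astype(np.float32)))
  P=np.array([onz('w2',a,b,.083) for a,b in bx]); print(S[i],P.mean(0),[(np.linalg.norm(P[k+1]-P[k]),np.degrees(np.arctan2(*(P[k+1]-P[k])[1::-1]))) for k in(0,1)])
cv2.imwrite('pics/w2c.png',im[:,120:520])
"
```

```text
2.025 [0.51406742 0.34572895 0.14106227] [-0.29361036 -3.12162339  0.00730184]
{'fx': 380.97971410139996, 'fy': 380.97971410139996, 'cx': 321.49095547294297, 'cy': 241.8212506495409}
322 266
[ 314  238   19   61 1106] [0.52023269 0.34552219 0.083     ] [(np.float64(0.039760039367781864), np.float64(168.9385339606107)), (np.float64(0.011143740669731566), np.float64(79.26956881672751))]
```

Emit:
{"fn": "play_rows", "kwargs": {
  "xyz": [
    [5,0,0],
    [0,0,-40],
    [0,0,-25],
    [0,0,-15],
    [0,0,0]
  ],
  "spin": [0,0,0,0,0]
}}

```text
clock: 2.7
position: [0.5229, 0.3466, 0.0651]
tool_rot: [0.296, 3.127, 0.0]
contact_force: [-0.8, -0.0, 0.4]
finger_gap: 0.0441
finger_force: 0.0
```

Emit:
{"fn": "play_rows", "kwargs": {
  "xyz": [
    [0,0,0],
    [0,0,0],
    [0,0,0],
    [0,0,0]
  ],
  "spin": [0,0,0,0],
  "claw": 4
}}

```text
clock: 3.2
position: [0.5226, 0.3462, 0.0651]
tool_rot: [0.296, 3.127, -0.0]
contact_force: [0.5, -1.3, 4.1]
finger_gap: 0.0121
finger_force: 19.9
```

Emit:
{"fn": "play_rows", "kwargs": {
  "xyz": [
    [0,0,15],
    [0,0,25],
    [0,0,50],
    [0,0,55],
    [20,-50,30]
  ],
  "spin": [0,0,0,0,0]
}}

```text
clock: 3.82
position: [0.543, 0.2989, 0.2439]
tool_rot: [0.29, 3.124, 0.006]
contact_force: [1.5, 0.1, -1.4]
finger_gap: 0.0118
finger_force: 19.9
```

Emit:
{"fn": "play_rows", "kwargs": {
  "xyz": [
    [20,-50,30],
    [20,-50,30],
    [20,-50,20],
    [20,-50,0],
    [20,-40,0]
  ],
  "spin": [0,0,0,0,0]
}}

```text
clock: 4.45
position: [0.6429, 0.0544, 0.3212]
tool_rot: [0.297, 3.126, 0.001]
contact_force: [0.4, 0.9, -1.1]
finger_gap: 0.0118
finger_force: 19.9
```

Emit:
{"fn": "play_rows", "kwargs": {
  "xyz": [
    [0,0,0],
    [0,0,0]
  ],
  "spin": [0,0]
}}

```text
clock: 4.7
position: [0.6421, 0.0567, 0.32]
tool_rot: [-0.297, -3.127, -0.001]
contact_force: [0.6, 1.1, -0.5]
finger_gap: 0.0116
finger_force: 19.9
```

```bash
python3 -c "
from h import *
s=readout.sense();print(s['clock'],s['position'],s['tool_rot'],s['contact_force'],s['finger_gap'])
shot('wrist','w3')"
```

```text
4.7 [0.64211253 0.05674996 0.31999852] [-2.96920207e-01 -3.12740957e+00 -9.39114962e-04] [ 0.56359916  1.08918683 -0.46171152] 0.01157139428073653
{'fx': 380.97971410139996, 'fy': 380.97971410139996, 'cx': 321.49095547294297, 'cy': 241.8212506495409}
```

View pics/w3.png

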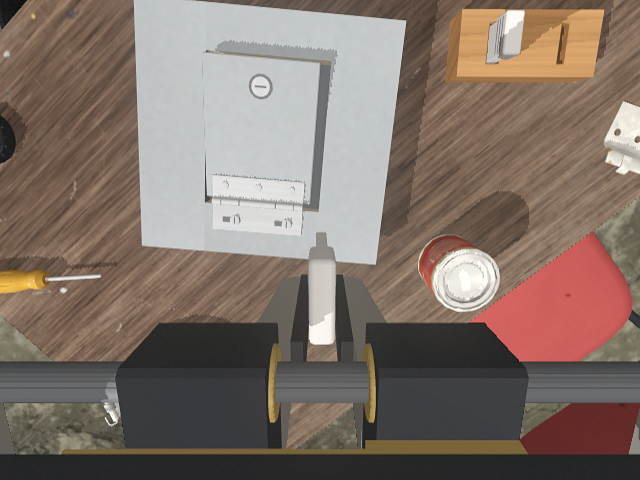

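Wrist view: panel corners at about (135,0), (405,20), (376,265) and (142,246). The wide left gap is the dark band from (325,65) to (313,208), the hinge is at (258,205), and the spacer is held at (321,290). Edges next.

```bash
cat > e.py <<'E'
from h import *
g=cv2.GaussianBlur(cv2.imread('pics/w3.png'),(3,3),0).astype(float).mean(2)
def edge(rows,lo,hi,sgn,z):
    pts=[]
    for v in rows:
        a,b=lo(v),hi(v); d=np.diff(g[v,int(a):int(b)])*sgn
        pts.append(onz('w3',int(a)+np.argmax(d)+.5,v,z)[:2])
    P=np.array(pts); vx,vy,x,y=cv2.fitLine(P.astype(np.float32),cv2.DIST_HUBER,0,.001,.001).ravel()
    if vx<0: vx,vy=-vx,-vy
    r=(P-[x,y])@[-vy,vx]; print('ang',np.degrees(np.arctan2(vy,vx)),'res mm',np.median(abs(r))*1e3,'pt',x,y); return np.array([x,y]),np.array([vx,vy])
L=lambda x0,y0,x1,y1:(lambda v:x0+(v-y0)*(x1-x0)/(y1-y0))
def off(f,k): return lambda v:f(v)+k
eo=L(332,62,318,210); po=L(405,20,376,265); pr=L(135,0,142,246)
print('left opening'); A=edge(range(75,190,4),off(eo,-7),off(eo,8),1,.052)
print('panel left'); B=edge(range(30,255,6),off(po,-8),off(po,8),-1,.052)
print('panel right'); C=edge(range(8,240,6),off(pr,-8),off(pr,8),1,.052)
print(g[100,195:215].astype(int),g[100,310:340].astype(int))
m=(A[1]+B[1]+C[1]);m/=np.linalg.norm(m);n=np.array([-m[1],m[0]])
print('yaw',np.degrees(np.arctan2(m[1],m[0])),'y offsets L,opening,R',[n@q[0] for q in(B,A,C)])
for name,u,v,z in(('back left corner',376,265,.052),('back right',142,246,.052),('hinge far',(302+213)/2,232,.056),('open hinge-left corner',318,210,.052),('lip disc',260.5,86.5,.07),('flapL free',322,62,.071),('flapR free',207,52,.071)):
    p=onz('w3',u,v,z)[:2]; print(name,p,'m,n',m@p,n@p)
E
python3 e.py
```

```text
left opening
ang -15.779389 res mm 0.33639801503101174 pt 0.55082095 0.07966691
panel left
ang -15.722403 res mm 0.29563428189144314 pt 0.59660405 0.14361587
panel right
ang -15.735525 res mm 0.22491862503413437 pt 0.5151072 -0.12470324
[194 195 196 196 196 196 196 191 186 193 200 201 200 200 200 200 199 199
 198 198] [198 198 198 199 199 199 187 152 117 107 110 110 111 111 110 109 108 119
 154 187 198 198 198 198 199 199 200 200 199 199]
yaw -15.745772 y offsets L,opening,R [np.float32(0.30012682), np.float32(0.2261534), np.float32(0.019760564)]
back left corner [0.72502711 0.10856043] m,n 0.6683606643078895 0.30123691831234917
back right [ 0.64871882 -0.16166335] m,n 0.6682462912432591 0.020445481884358106
hinge far [ 0.65732874 -0.02176908] m,n 0.6385701055043357 0.15742672118200499
open hinge-left corner [0.64583835 0.05257838] m,n 0.6073352524940052 0.2258661734629499
lip disc [0.50515262 0.01962333] m,n 0.48087172098523084 0.15596995233595498
flapL free [0.49443845 0.08633922] m,n 0.45245494095875577 0.21727483812597093
flapR free [ 0.46343576 -0.02582854] m,n 0.45305451573470795 0.10090296905561484
```

Emit:
{"fn": "play_rows", "kwargs": {
  "xyz": [
    [-47,5,0],
    [0,0,-60],
    [0,0,-60],
    [0,0,-55],
    [0,0,0]
  ],
  "spin": [-0.0855,0,0,0,0]
}}

```text
clock: 5.38
position: [0.592, 0.0623, 0.1413]
tool_rot: [-0.426, -3.105, 0.003]
contact_force: [0.3, -0.3, 0.2]
finger_gap: 0.0117
finger_force: 19.9
```

Emit:
{"fn": "play_rows", "kwargs": {
  "xyz": [
    [0,0,0],
    [0,0,0]
  ],
  "spin": [0,0]
}}

```text
clock: 5.62
position: [0.5972, 0.0619, 0.1474]
tool_rot: [0.428, 3.108, 0.002]
contact_force: [-0.2, 0.2, -0.2]
finger_gap: 0.0118
finger_force: 19.9
```

```bash
cat >> h.py <<'E'
M=np.array([.96246,-.27142]);N=np.array([.27142,.96246]);m0,n0=.526,.160
def pan(p): return np.round([1e3*(M@p[:2]-m0),1e3*(N@p[:2]-n0),1e3*p[2]],1)
def wor(x,y,z): return np.append(M*(m0+x/1e3)+N*(n0+y/1e3),z/1e3)
def st():
    s=readout.sense(); r=R.from_rotvec(s['tool_rot']).as_matrix()
    print('t',s['clock'],'panel mm',pan(s['position']),'yaw',np.degrees(np.arctan2(r[1,1],r[0,1]))-90,'tool z',r[:,2].round(4),'F',s['contact_force'].round(1),s['finger_gap'],s['finger_force'])
E
python3 -c "
from h import *
st(); shot('wrist','w4')
im=cv2.imread('pics/w4.png'); cv2.imwrite('pics/w4c.png',cv2.resize(im[60:380,200:460],None,fx=1.8,fy=1.8,interpolation=2))"
```

```text
t 5.625 panel mm [ 32.   61.7 147.4] yaw -15.688441393034864 tool z [ 4.3e-03  4.0e-04 -1.0e+00] F [-0.2  0.2 -0.2] 0.011839648483874218 19.937410354614258
{'fx': 380.97971410139996, 'fy': 380.97971410139996, 'cx': 321.49095547294297, 'cy': 241.8212506495409}
```

View pics/w4c.png

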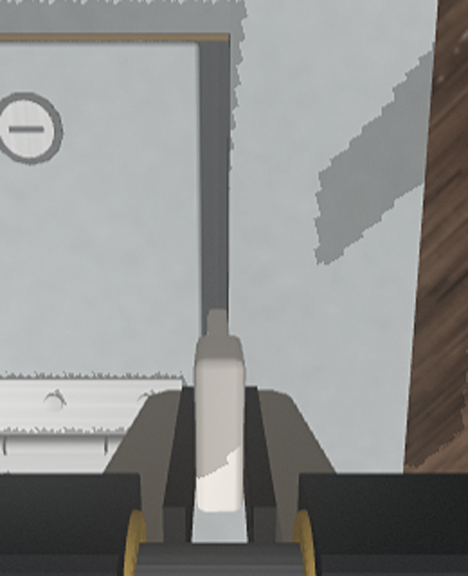

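The blade at crop (217,320) sits within the gap (201–229), about 1.3 mm left of its middle. I'll shift 1 mm and descend.

Emit:
{"fn": "play_rows", "kwargs": {
  "xyz": [
    [-0.5,-1,-20],
    [0,0,-15],
    [0,0,-10],
    [0,0,-8],
    [0,0,0]
  ],
  "spin": [0,0,0,0,0]
}}

```text
clock: 6.3
position: [0.5947, 0.0603, 0.0911]
tool_rot: [-0.429, -3.111, 0.0]
contact_force: [-0.2, -0.3, 0.2]
finger_gap: 0.0118
finger_force: 19.9
```

```bash
python3 -c "
from h import *
st()"
```

```text
t 6.3 panel mm [30.  59.5 91.1] yaw -15.713868648330802 tool z [-9.e-04 -1.e-04 -1.e+00] F [-0.2 -0.3  0.2] 0.011801685852838978 19.937255680561066
```

Emit:
{"fn": "play_rows", "kwargs": {
  "xyz": [
    [0.2,0.8,-3],
    [0,0,-3],
    [0,0,-3],
    [0,0,-2],
    [0,0,0]
  ],
  "spin": [0,0,0,0,0]
}}

```text
clock: 6.92
position: [0.5951, 0.0612, 0.0804]
tool_rot: [-0.429, -3.112, 0.0]
contact_force: [-1.0, 0.1, 0.3]
finger_gap: 0.0121
finger_force: 19.9
```

```bash
python3 -c "
from h import *
st()"
```

```text
t 6.925 panel mm [30.1 60.4 80.4] yaw -15.715959623826933 tool z [-3.e-04 -0.e+00 -1.e+00] F [-1.   0.1  0.3] 0.01212759327183097 19.937326312065125
```

Emit:
{"fn": "play_rows", "kwargs": {
  "xyz": [
    [0,0,-1],
    [0,0,-1],
    [0,0,-1],
    [0,0,0]
  ],
  "spin": [0,0,0,0]
}}

```text
clock: 7.42
position: [0.5957, 0.061, 0.079]
tool_rot: [0.429, 3.111, -0.0]
contact_force: [-3.9, -1.0, 12.6]
finger_gap: 0.012
finger_force: 20.0
```

Emit:
{"fn": "play_rows", "kwargs": {
  "xyz": [
    [0,0,1],
    [0,0,0]
  ],
  "spin": [0,0]
}}

```text
clock: 7.68
position: [0.5955, 0.0612, 0.0791]
tool_rot: [0.429, 3.111, 0.0]
contact_force: [-1.2, -0.3, 7.1]
finger_gap: 0.012
finger_force: 20.0
```

Emit:
{"fn": "play_rows", "kwargs": {
  "xyz": [
    [0,0,0],
    [0,0,0],
    [0,0,0],
    [0,0,0]
  ],
  "spin": [0,0,0,0],
  "claw": 32
}}

```text
clock: 8.18
position: [0.5951, 0.0612, 0.0784]
tool_rot: [-0.429, -3.112, 0.0]
contact_force: [0.1, -0.4, -0.3]
finger_gap: 0.0322
finger_force: 0.0
```

Emit:
{"fn": "play_rows", "kwargs": {
  "xyz": [
    [0,0,15],
    [0,0,30],
    [0,0,55],
    [0,0,50],
    [50,0,0]
  ],
  "spin": [0,0,0,0,0]
}}

```text
clock: 8.8
position: [0.6466, 0.0615, 0.2359]
tool_rot: [0.428, 3.104, 0.003]
contact_force: [1.3, -0.1, 0.3]
finger_gap: 0.0318
finger_force: 0.0
```

Emit:
{"fn": "play_rows", "kwargs": {
  "xyz": [
    [20,-30,0],
    [0,-30,0],
    [0,0,0]
  ],
  "spin": [0,0,0],
  "claw": 0
}}

```text
clock: 9.18
position: [0.6653, -0.0004, 0.2295]
tool_rot: [0.433, 3.111, -0.0]
contact_force: [-0.5, 1.0, 0.4]
finger_gap: 0.0041
finger_force: 0.0
```

```bash
python3 -c "
from h import *
st(); shot('wrist','w5')
im=cv2.imread('pics/w5.png'); cv2.imwrite('pics/w5c.png',im[0:400,100:540])"
```

```text
t 9.175 panel mm [114.5  20.1 229.5] yaw -15.834151485467657 tool z [ 6.e-04 -3.e-04 -1.e+00] F [-0.5  1.   0.4] 0.004137912866293272 0.0
{'fx': 380.97971410139996, 'fy': 380.97971410139996, 'cx': 321.49095547294297, 'cy': 241.8212506495409}
```

View pics/w5c.png

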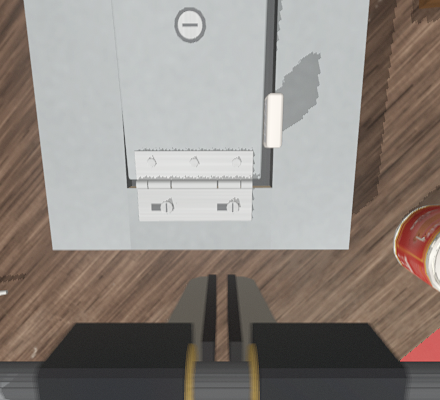

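The spacer stands upright in the left gap, crop (274,120), released, with the flap still off to the right. Now to the right side of the flap near its free end.

Emit:
{"fn": "play_rows", "kwargs": {
  "xyz": [
    [-50,-19,0],
    [-50,-19,0],
    [-50,-19,0],
    [-47,-17,0],
    [0,0,-55]
  ],
  "spin": [0,0,0,0,0],
  "claw": 0
}}

```text
clock: 9.85
position: [0.4688, -0.0731, 0.1774]
tool_rot: [0.429, 3.103, -0.0]
contact_force: [0.9, 0.0, -0.8]
finger_gap: 0.0003
finger_force: 0.0
```

Emit:
{"fn": "play_rows", "kwargs": {
  "xyz": [
    [0,0,-50],
    [0,0,-40],
    [0,0,0],
    [0,0,0]
  ],
  "spin": [0,0,0,0]
}}

```text
clock: 10.35
position: [0.4692, -0.0725, 0.085]
tool_rot: [0.428, 3.111, 0.0]
contact_force: [-1.0, 0.2, -0.0]
finger_gap: 0.0002
finger_force: 0.0
```

```bash
python3 -c "
from h import *
st()
im=cv2.imread('pics/w5.png');hsv=cv2.cvtColor(im,cv2.COLOR_BGR2HSV)
m=((hsv[...,2]>225)&(hsv[...,1]<50)).astype(np.uint8)[85:155,355:395]
n,l,S,c=cv2.connectedComponentsWithStats(m);i=1+S[1:,4].argmax()
ys,xs=np.where(l==i);bx=cv2.boxPoints(cv2.minAreaRect(np.c_[xs+355,ys+85].astype(np.float32)))
P=np.array([onz('w5',*b,.097) for b in bx]);print('spacer top',pan(P.mean(0)),[pan(p) for p in P])
"
```

```text
t 10.35 panel mm [ -54.7 -102.4   85. ] yaw -15.685075168454318 tool z [ 1.5e-03 -1.0e-04 -1.0e+00] F [-1.   0.2 -0. ] 0.00016250407911247336 0.0
spacer top [27.7 60.6 97. ] [array([46.2, 55.4, 97. ]), array([ 8.9, 55.5, 97. ]), array([ 9.2, 65.5, 97. ]), array([46.5, 65.7, 97. ])]
```

Emit:
{"fn": "play_rows", "kwargs": {
  "xyz": [
    [0,0,-15],
    [0,0,-10],
    [2.7,9.6,0],
    [1,4,0],
    [0,0,0]
  ],
  "spin": [0,0,0,0,0]
}}

```text
clock: 10.98
position: [0.4722, -0.0588, 0.0588]
tool_rot: [0.428, 3.112, 0.0]
contact_force: [0.2, -0.0, -0.3]
finger_gap: 0.0003
finger_force: 0.0
```

```bash
python3 -c "
from h import *
st()"
```

```text
t 10.975 panel mm [-55.5 -88.4  58.8] yaw -15.671261212806684 tool z [ 4.e-04 -0.e+00 -1.e+00] F [ 0.2 -0.  -0.3] 0.0002987522126423983 0.0
```

Now slow 1–2 mm steps along the panel's +y, watching the force.

Emit:
{"fn": "play_rows", "kwargs": {
  "xyz": [
    [0.5,1.9,0],
    [0.5,1.9,0],
    [0.3,1,0],
    [0.3,1,0],
    [0,0,0]
  ],
  "spin": [0,0,0,0,0]
}}

```text
clock: 11.6
position: [0.4735, -0.0534, 0.0586]
tool_rot: [0.43, 3.112, 0.0]
contact_force: [0.3, -0.0, -0.1]
finger_gap: 0.0005
finger_force: 0.0
```

Emit:
{"fn": "play_rows", "kwargs": {
  "xyz": [
    [0.3,1,0],
    [0.3,1,0],
    [0,0,0]
  ],
  "spin": [0,0,0]
}}

```text
clock: 11.98
position: [0.4741, -0.0514, 0.0586]
tool_rot: [0.429, 3.112, 0.0]
contact_force: [-0.5, -0.2, -0.7]
finger_gap: 0.0003
finger_force: 0.0
```

```bash
python3 -c "
from h import *
st()"
```

```text
t 11.975 panel mm [-55.7 -80.8  58.6] yaw -15.712263058683988 tool z [ 0.  0. -1.] F [-0.5 -0.2 -0.7] 0.0002788463358178138 0.0
```

Emit:
{"fn": "play_rows", "kwargs": {
  "xyz": [
    [0.3,1,0],
    [0.3,1,0],
    [0.3,1,0],
    [0,0,0]
  ],
  "spin": [0,0,0,0]
}}

```text
clock: 12.48
position: [0.4749, -0.0485, 0.0586]
tool_rot: [-0.429, -3.112, 0.0]
contact_force: [-0.8, -1.5, 0.1]
finger_gap: 0.0002
finger_force: 1.1
```

Emit:
{"fn": "play_rows", "kwargs": {
  "xyz": [
    [0.3,1,0],
    [0.3,1,0],
    [0,0,0]
  ],
  "spin": [0,0,0]
}}

```text
clock: 12.85
position: [0.4755, -0.0464, 0.0585]
tool_rot: [-0.429, -3.112, 0.0]
contact_force: [-0.5, -2.4, -0.2]
finger_gap: 0.0005
finger_force: 1.2
```

Emit:
{"fn": "play_rows", "kwargs": {
  "xyz": [
    [0.3,1,0],
    [0.3,1,0],
    [0,0,0]
  ],
  "spin": [0,0,0]
}}

```text
clock: 13.22
position: [0.4758, -0.0447, 0.0585]
tool_rot: [-0.429, -3.112, 0.001]
contact_force: [-2.4, -5.4, -0.7]
finger_gap: 0.0007
finger_force: 3.1
```

Emit:
{"fn": "play_rows", "kwargs": {
  "xyz": [
    [0.3,1,0],
    [0,0,0]
  ],
  "spin": [0,0]
}}

```text
clock: 13.48
position: [0.4758, -0.0445, 0.0585]
tool_rot: [-0.428, -3.111, 0.003]
contact_force: [-3.3, -10.8, 1.0]
finger_gap: 0.0001
finger_force: 6.1
```

Emit:
{"fn": "play_rows", "kwargs": {
  "xyz": [
    [0.3,1,0],
    [0,0,0]
  ],
  "spin": [0,0]
}}

```text
clock: 13.72
position: [0.4758, -0.0442, 0.0585]
tool_rot: [-0.427, -3.111, 0.005]
contact_force: [-4.9, -16.6, 3.0]
finger_gap: 0.0002
finger_force: 9.2
```

```bash
python3 -c "
from h import *
st(); shot('wrist','w6');
im=cv2.imread('pics/w6.png'); cv2.imwrite('pics/w6c.png',im[:,40:])"
```

```text
t 13.725 panel mm [-56.  -73.4  58.5] yaw -15.61668787556846 tool z [-0.0018 -0.0029 -1.    ] F [ -4.9 -16.6   3. ] 0.0001964067217552612 9.206054150126874
{'fx': 380.97971410139996, 'fy': 380.97971410139996, 'cx': 321.49095547294297, 'cy': 241.8212506495409}
```

View pics/w6c.png

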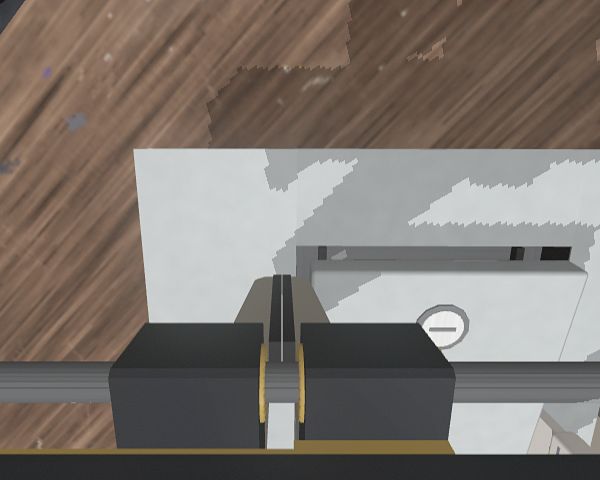

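Hard stop: 17 N without motion, so the flap is against the spacer. I'll back off and check the gaps from above.

Emit:
{"fn": "play_rows", "kwargs": {
  "xyz": [
    [-2.5,-9,0],
    [-2.5,-9,0],
    [0,0,60],
    [0,0,60],
    [0,0,50]
  ],
  "spin": [0,0,0,0,0]
}}

```text
clock: 14.4
position: [0.4721, -0.0605, 0.231]
tool_rot: [0.43, 3.11, 0.001]
contact_force: [0.4, -0.9, -0.1]
finger_gap: 0.0003
finger_force: 0.0
```

Emit:
{"fn": "play_rows", "kwargs": {
  "xyz": [
    [46,7,0],
    [46,7,0],
    [46,7,0],
    [46,7,0],
    [0,0,0]
  ],
  "spin": [0,0,0,0,0]
}}

```text
clock: 15.02
position: [0.658, -0.0319, 0.2277]
tool_rot: [0.428, 3.112, 0.001]
contact_force: [-1.5, -0.4, 0.5]
finger_gap: 0.0006
finger_force: 0.0
```

Emit:
{"fn": "play_rows", "kwargs": {
  "xyz": [
    [0,0,0],
    [0,0,0]
  ],
  "spin": [0,0]
}}

```text
clock: 15.28
position: [0.6546, -0.0327, 0.2287]
tool_rot: [-0.43, -3.112, -0.0]
contact_force: [0.2, 0.3, -0.1]
finger_gap: 0.0006
finger_force: 0.0
```

```bash
python3 -c "
from h import *
st(); shot('wrist','w7')
im=cv2.imread('pics/w7.png'); cv2.imwrite('pics/w7c.png',cv2.resize(im[0:300,130:510],None,fx=2,fy=2,interpolation=2))
for y in(-66,-60,60,66):
  for x,z in((-40,.052),(20,.052)):
    print(x,y,proj('w7',wor(x,y,52 if abs(y)==66 else 52+.14*(78-x)*1)))
hsv=cv2.cvtColor(im,cv2.COLOR_BGR2HSV)
u,v=map(int,proj('w7',wor(28,63,97)));print(u,v)
m=((hsv[...,2]>225)&(hsv[...,1]<50)).astype(np.uint8)[v-40:v+40,u-20:u+20]
n,l,S,c=cv2.connectedComponentsWithStats(m);i=1+S[1:,4].argmax()
ys,xs=np.where(l==i);bx=cv2.boxPoints(cv2.minAreaRect(np.c_[xs+u-20,ys+v-40].astype(np.float32)))
P=np.array([onz('w7',*b,.097) for b in bx]);print('spacer top',pan(P.mean(0)),[pan(p) for p in P])
"
```

```text
t 15.275 panel mm [112.9 -13.8 228.7] yaw -15.737692816163033 tool z [-4.e-04  1.e-04 -1.e+00] F [ 0.2  0.3 -0.1] 0.0005798238014933466 0.0
{'fx': 380.97971410139996, 'fy': 380.97971410139996, 'cx': 321.49095547294297, 'cy': 241.8212506495409}
-40 -66 (np.float64(258.05135579524153), np.float64(40.85635852745256))
20 -66 (np.float64(260.9359655996558), np.float64(116.77049265831741))
-40 -60 (np.float64(262.3049439225942), np.float64(35.33041341858089))
20 -60 (np.float64(266.5448323651092), np.float64(116.09304996896421))
-40 60 (np.float64(414.56038881364805), np.float64(35.27998126111348))
20 60 (np.float64(407.9697256527978), np.float64(116.02181101941703))
-40 66 (np.float64(417.05670423020695), np.float64(40.8018145294223))
20 66 (np.float64(412.8073168665321), np.float64(116.69377277704557))
422 123
spacer top [28.1 62.3 97. ] [array([46.7, 57. , 97. ]), array([ 8.8, 57.3, 97. ]), array([ 9.5, 67.4, 97. ]), array([47.4, 67.4, 97. ])]
```

View pics/w7c.png

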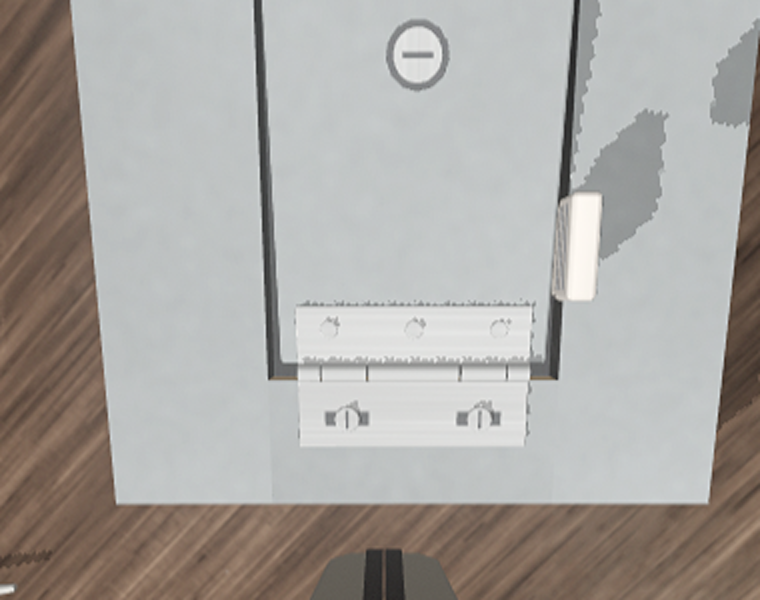

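Both gaps look even (crop x 268–280 against 545–558), and the spacer is upright at (583,245). Now above the lip.

Emit:
{"fn": "play_rows", "kwargs": {
  "xyz": [
    [-42,15,0],
    [-42,15,0],
    [-42,15,0],
    [-41,16,0],
    [0,0,-50]
  ],
  "spin": [0,0,0,0,0]
}}

```text
clock: 15.95
position: [0.4887, 0.0293, 0.1818]
tool_rot: [0.427, 3.105, 0.003]
contact_force: [1.7, 0.1, -0.2]
finger_gap: 0.0004
finger_force: 0.0
```

Emit:
{"fn": "play_rows", "kwargs": {
  "xyz": [
    [0,0,-50],
    [0,0,-35],
    [0,0,-10],
    [0,0,0],
    [0,0,0]
  ],
  "spin": [0,0,0,0,0]
}}

```text
clock: 16.58
position: [0.4898, 0.0286, 0.085]
tool_rot: [0.429, 3.11, 0.001]
contact_force: [-0.4, -0.2, -0.8]
finger_gap: 0.0003
finger_force: 0.0
```

```bash
python3 -c "
from h import *
st()"
```

```text
t 16.575 panel mm [-62.3   0.4  85. ] yaw -15.722997156476836 tool z [ 2.3e-03  1.0e-04 -1.0e+00] F [-0.4 -0.2 -0.8] 0.0003415579577185321 0.0
```

Emit:
{"fn": "play_rows", "kwargs": {
  "xyz": [
    [0,0,-8],
    [0,0,-6],
    [0,0,-5],
    [0,0,-4],
    [0,0,-4]
  ],
  "spin": [0,0,0,0,0]
}}

```text
clock: 17.2
position: [0.4887, 0.0287, 0.0563]
tool_rot: [-0.43, -3.112, -0.0]
contact_force: [-0.8, 2.2, 4.2]
finger_gap: 0.0003
finger_force: 1.7
```

Emit:
{"fn": "play_rows", "kwargs": {
  "xyz": [
    [0,0,-2],
    [0,0,-2],
    [0,0,-1],
    [0,0,0]
  ],
  "spin": [0,0,0,0]
}}

```text
clock: 17.7
position: [0.4887, 0.0286, 0.0517]
tool_rot: [-0.43, -3.112, -0.0]
contact_force: [-1.1, 2.4, 6.7]
finger_gap: 0.0008
finger_force: 3.0
```

Emit:
{"fn": "play_rows", "kwargs": {
  "xyz": [
    [0,0,-1],
    [0,0,-1],
    [0,0,0],
    [0,0,0]
  ],
  "spin": [0,0,0,0]
}}

```text
clock: 18.2
position: [0.4889, 0.0287, 0.0504]
tool_rot: [0.43, 3.112, 0.0]
contact_force: [-4.5, 1.9, 16.4]
finger_gap: 0.0004
finger_force: 8.0
```

```bash
python3 -c "
from h import *
st(); shot('wrist','w8')
im=cv2.imread('pics/w8.png')
for x in(-75,-60):
  print(x,[np.round(proj('w8',wor(x,y,52)),1) for y in(-66,-60,60,66)])
cv2.imwrite('pics/w8c.png',cv2.resize(im[150:450,110:510],None,fx=2,fy=2,interpolation=2))
"
```

```text
t 18.2 panel mm [-63.2   0.3  50.4] yaw -15.717978381456248 tool z [ 3.e-04  1.e-04 -1.e+00] F [-4.5  1.9 16.4] 0.0004349740847106928 8.04702268971596
{'fx': 380.97971410139996, 'fy': 380.97971410139996, 'cx': 321.49095547294297, 'cy': 241.8212506495409}
-75 [array([179.4, 272. ]), array([192.2, 272. ]), array([448.4, 271.9]), array([461.2, 271.9])]
-60 [array([182.3, 301.8]), array([194.9, 301.8]), array([445.8, 301.6]), array([458.4, 301.6])]
```

View pics/w8c.png

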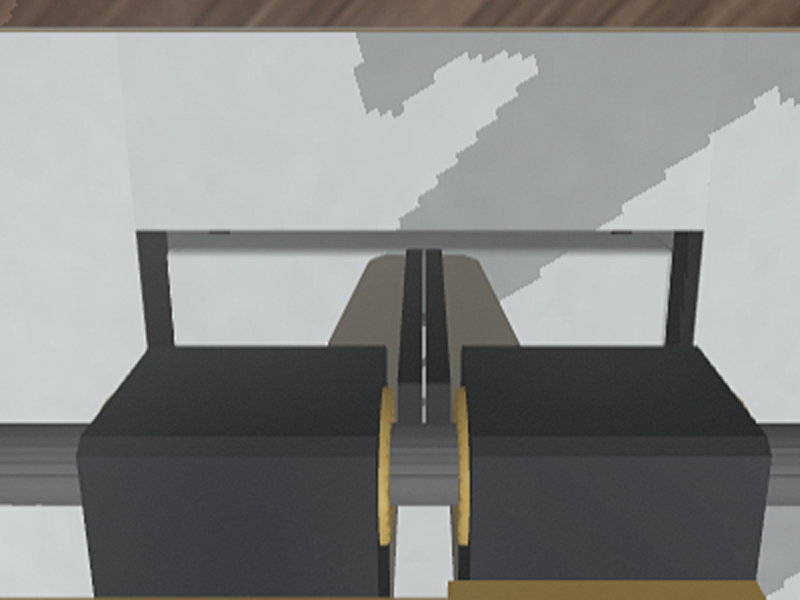

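The flap looks flush, with the left and right gaps at crop (157,290) and (684,290). I'll measure them sub-pixel.

```bash
python3 -c "
from h import *
g=cv2.imread('pics/w8.png').astype(float).mean(2)
def cr(row,a,b,t=140):
  s=g[row,a:b]; k=np.where(np.diff((s<t).astype(int))!=0)[0]; return [a+i+(s[i]-t)/(s[i]-s[i+1]) for i in k]
for r in(284,290,296,302,308,314):
  L=cr(r,165,215);Q=cr(r,425,475); f=lambda u:pan(onz('w8',u,r,.052))[1]
  print(r,[f(u) for u in L],[f(u) for u in Q])
"
```

```text
284 [np.float64(-66.6), np.float64(-59.9)] [np.float64(58.7), np.float64(65.8)]
290 [np.float64(-66.6), np.float64(-59.8)] [np.float64(58.7), np.float64(65.9)]
296 [np.float64(-66.6), np.float64(-59.9)] [np.float64(58.7), np.float64(65.8)]
302 [np.float64(-66.5), np.float64(-59.8)] [np.float64(58.8), np.float64(65.8)]
308 [np.float64(-66.6), np.float64(-60.0)] [np.float64(58.7), np.float64(65.8)]
314 [np.float64(-66.6), np.float64(-59.7)] [np.float64(58.8), np.float64(65.8)]
```

The gaps measure 6.7 and 7.1 mm, which puts the flap about 0.2 mm off centre. It is flush, pressed with about 16 N, so I'm handing in.

```bash
python3 -c "
from h import *
st(); print(job.finish_job())"
```

```text
t 18.25 panel mm [-63.2   0.3  50.4] yaw -15.713577225499833 tool z [ 3.e-04  1.e-04 -1.e+00] F [-4.2  2.7 16. ] 0.0006267737985496353 8.030784229631536
the job is handed in; nothing more can be done
None
```

I handed the job in at 18.25 s with the thin spacer fully down and released in the left gap, the flap about 0.2 mm off centre by camera, and the arm still pressing it flush with about 16 N; no verdict was returned.

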